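Close up the instrument chest

TASK

Close up the small brown tool chest on the bench: push both open drawers fully home with the closed fingertips, in either order, and only after that push the lid down until it lies flat shut. Only push, gently and from the outside: do not slam, pinch, pull or lift anything or reach into a drawer, and leave the oil bottle, the jar and the screwdriver where they are.

Things in the scene. Friction and masses are not known exactly. Their poses are not given: they have to be found in the camera images.
- chest: Brown steel tool chest fixed to the bench, 170 deep (x) x 300 wide (y) x 98 mm high with the lid shut (rim at 90). It stands sideways: drawer fronts look to its -x (the robot's right), x points to its back, y roughly towards the robot, z up. Origin: centre of its underside. Two drawers side by side, 12 to 62 mm above the bench, centred 71.5 mm either side of the middle; an open tray above.
- drawer_near (a joint): Opening of the drawer nearer the robot (+y half of the chest) in m: 0 fully home, front flush with the chest; it starts 30 to 70 mm out. Slides along the chest's x axis, stays where it is left, takes about 2.5 N to move, with a hard stop at 0. Front panel 136 wide x 50 high x 6 mm thick.
- drawer_far (a joint): The same for the drawer farther from the robot (-y half of the chest).
- drawer_near_pull (a point): Middle of the outer face of the near drawer's solid steel pull: a bar 50 wide x 12 high that stands 22 mm proud of the drawer front, its middle 48 mm above the bench. Moves with the drawer, axes as the chest's. The face may be pushed with downward-pointing fingers.
- drawer_far_pull (a point): The same point on the far drawer's pull.
- lid (a joint): Opening angle of the lid in rad: 0 lies flat shut on the rim; it starts 0.6 to 1.1 open. It hinges along the chest's back edge, its free edge being the front one. A stiff hinge: it stays at any angle, and needs a push of about 2 to 5 N near the free edge all the way down to its hard stop at 0.
- lid_hinge (a point): Middle of the lid's hinge line, at the chest's back edge, 90 mm above the bench; it turns with the lid: its x axis points along the lid away from the free edge, z is the normal of the lid's outer face. The lid is a plate 170 long x 300 wide x 8 mm thick, its outer (top) face 8 mm above this point along z.
- lid_push (a point): Point on the lid's outer (top when shut) face, in the middle of its width, 145 mm from the hinge line and 25 mm short of the free edge. Turns with the lid, axes as lid_hinge. When the lid is open this face looks up and to the back of the chest.
- oil: Bystander: yellow oil bottle with a red cap, diameter 50, 130 mm high, standing behind the chest. Origin: centre of its underside.
- jar: Bystander: amber jar with a steel lid, diameter 60, 80 mm high, standing in front of the drawers. Origin: centre of its underside.
- screwdriver: Bystander: green-handled screwdriver, 190 mm long, about 30 mm thick at most, lying along the back of the chest. Origin near its middle, x axis along it.

How it is judged:
By the outcome, as a careful person would: the job done as asked, in the order asked, and still so for the second after the job is handed in, with the robot touching nothing.
It also fails if it takes over 56 s, if anything falls off the work surface, if the arm or the gripper's body presses on something with over 40 N, if the wrist force passes 120 N, or if a joint passes its speed limit or range.

ROBOT

A 6-joint arm with a two-finger parallel gripper is mounted at the origin on the work surface. World frame = base frame: x ahead of the robot, y to its left, z up, the work surface at z = 0. Lengths are in m, angles in degrees, forces in N, time in s.
With the tool pointing down it reaches from about 0.3 to 0.95 m from the base axis. Payload 3.1 kg.
Tool frame: the origin (TCP) lies on the centre line of the jaws, within the pads' length; the fingertips stand 25 mm ahead of it and the grasp point (between the pads) lies 6 mm ahead of it; z points along the fingers, y is the line along which they close (so a half turn about z gives the same grasp; the last joint's range is limited). The gripper opens to 85 mm and grips with 20 to 120 N. Pads are 22 mm wide; open, the fingers measure 114 mm over their backs; the gripper's body (76 mm by 85 mm) begins 54 mm behind the grasp point. The pads swing forward as they close: fully open they stand 13 mm farther back than shut.
Start: joints at [60.636, 17.653, 93.61, -0, 68.738, -3.994], TCP at [0.268, 0.565, 0.256] pointing down, gripper open.
Joint ranges: [-175.34, 175.34], [-45.06, 112.39], [2.9, 150.54], [-68.45, 248.45], [3.09, 151.38], [-168.51, 168.51]. Speed limits (degrees/s): [159.86, 159.86, 180, 180, 180, 180].

INTERFACE

Orientations are given as [roll, pitch, yaw] about the fixed x, y, z axes, in that order (R = Rz(yaw) Ry(pitch) Rx(roll)).
In Python, from bench import arm, capture gives the robot as it stands.
- The arm moves only by the shell command python3 -m pendant 'ROWS'. ROWS is a JSON object of lists of equal length, an entry for each row: "linear": the shift along the tool's x, y, z in m, a list of three; "rotation": the turn, a rotation vector about the tool's x, y, z in degrees, a list of three; "grip": the opening, from 0 (shut) to 1 (fully open). A call has 1 to 8 rows; each row is the pose to reach, as a shift and turn from the pose commanded when the call began, along the tool's axes at that moment; what a row does not reach only later rows make up. A row lasts 1/10 s, in which the tool goes at most 50 mm and 8.59 degrees, less where a joint would pass 70% of its speed; a pose out of reach is approached as far as the arm can. A call with a gripper value outside its range is refused whole. The fingers move at their own pace and stop on an object; the grip force is fixed at half the most. Time passes only in rows, so rows that repeat a pose let the fingers close. It gives the time, the measured TCP pose, the force, the opening and the grip force at its end, in the units of the state.
- arm.get_state(): the state, without advancing time (a new reading comes with each control period).
- capture(name): name is "scene" or "side" or "wrist"; returns a dict with "pixels" (420x560x3 uint8, red, green, blue), "mtx" (3x3 intrinsics, pixels), "origin" and "rotation" of the camera in the world. Camera axes: x right, y down, z forward; pixel columns grow to the right and rows downward; lengths in m; the calibration is good to about 2 mm. A picture is of the moment at which its call begins. There is no depth.
- arm.sign_off(): hands the job in; it is judged then, once.
The state is a dict: "t": time; "qpos": joint angles; "qvel": joint speeds; "tau": joint torques, N m; "tool_pos": TCP position; "orientation": TCP orientation; "wrist_force": force on the tool from outside, world axes, zero at the start; "moment": the same for the moment, N m; "gripper_width": finger opening in m; "finger_force": force on a finger pad.
Only numpy, scipy, OpenCV 4.12 (cv2) and the standard library are available. Lean on these libraries where they do the work, as an engineer would, in place of code of your own. Each camera call takes 0.05 s, during which the arm holds its last target. There are 200 camera calls.

## Working session

There is one attempt and no reset: what is moved stays moved. The work goes in short steps, Python scripts to look and compute and a shell command to move; the robot and the scene stay as the last step left them, time stands still between calls to the robot, and variables do not carry over. Pictures are saved under pics/ and viewed, at most 10 in all, crops included, and the job is handed in when it is done.

```bash
mkdir -p pics; ls; python3 - <<'E'
from bench import arm, capture
import cv2,pickle
for n in("scene","side"):
    c=capture(n); cv2.imwrite(f"pics/{n}0.png",c["pixels"][:,:,::-1]); pickle.dump(c,open(f"{n}0.pkl","wb"))
    print(n,c["mtx"].tolist(),c["origin"],c["rotation"].tolist() if hasattr(c["rotation"],'tolist') else c["rotation"])
s=arm.get_state(); print(s)
E
```

```text
pics
scene [[533.8712374719388, 0.0, 268.8925461630213], [0.0, 533.8712374719388, 213.47037008841585], [0.0, 0.0, 1.0]] [1.15066279 0.15559344 1.10969553] [-150.27025951629423, -0.7715828853540342, 104.12602147136414]
side [[407.2922951324969, 0.0, 276.2805367817793], [0.0, 407.2922951324969, 217.43551613216906], [0.0, 0.0, 1.0]] [0.73466443 0.39617481 0.72482973] [-147.08862943264134, -0.5758970164900815, 156.31429143319758]
{'t': 0.1, 'qpos': array([ 6.06368855e+01,  1.76991380e+01,  9.36827356e+01,  2.49382888e-04,
        6.87389188e+01, -3.99350390e+00]), 'qvel': array([ 0.03279448, -0.07679963, -0.14981529,  0.03320612, -0.02539505,
        0.02111847]), 'tau': array([-1.49456796e-04, -4.16407871e+01, -2.77646041e+01, -5.50776952e-05,
        4.11376823e-03,  9.60233280e-06]), 'tool_pos': array([0.26746209, 0.56409992, 0.25516175]), 'orientation': array([-1.79879517e+02, -8.64403449e-03,  1.54630290e+02]), 'wrist_force': array([-0.75704065, -0.22758514, -0.37613505]), 'moment': array([ 0.01162118, -0.08589509,  0.02693796]), 'finger_force': 0.0, 'gripper_width': 0.08533463103167802}
```

View pics/scene0.png

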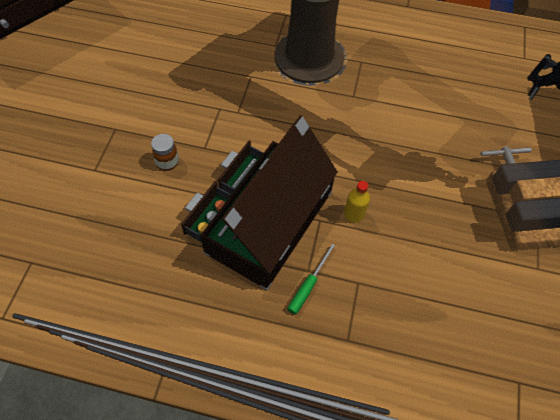

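View pics/side0.png

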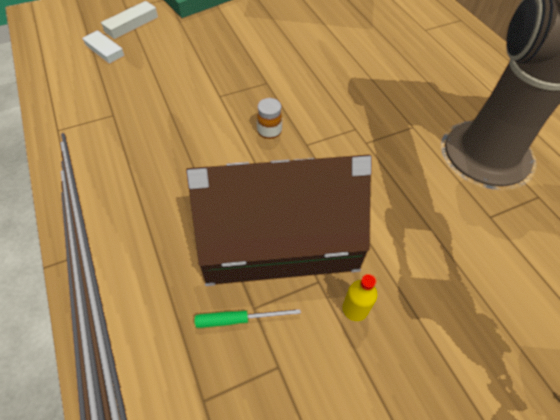

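The scene view shows the base near (310,55), jar (165,152), chest around (260,215) with pulls near (230,160) and (193,203), oil (357,205) and screwdriver (310,280). The side view shows the lid's outer face with its corner plates at (198,178) and (361,166). Next I'll zoom in on both.

```bash
python3 - <<'E'
import cv2
a=cv2.imread("pics/scene0.png")[110:290,150:390]; cv2.imwrite("pics/sc_crop.png",cv2.convertScaleAbs(cv2.resize(a,None,fx=3.33333,fy=3.33333,interpolation=cv2.INTER_CUBIC),alpha=1.8,beta=20))
a=cv2.imread("pics/side0.png")[150:330,170:410]; cv2.imwrite("pics/si_crop.png",cv2.convertScaleAbs(cv2.resize(a,None,fx=3.33333,fy=3.33333,interpolation=cv2.INTER_CUBIC),alpha=1.8,beta=20))
E
cat > h.py <<'E'
import numpy as np,pickle
from scipy.spatial.transform import Rotation as Rn
def load(n): return pickle.load(open(f"{n}.pkl","rb"))
def ray(c,uv):
    d=np.linalg.solve(np.array(c["mtx"]),[uv[0],uv[1],1.]); R=np.array(c["rotation"])
    if R.shape!=(3,3): R=Rn.from_euler("xyz",R,degrees=True).as_matrix()
    d=R@d; return np.array(c["origin"]),d/np.linalg.norm(d)
def onz(c,uv,z):
    o,d=ray(c,uv); return o+d*(z-o[2])/d[2]
def tri(c1,u1,c2,u2):
    o1,d1=ray(c1,u1);o2,d2=ray(c2,u2)
    s=np.linalg.lstsq(np.stack([d1,-d2],1),o2-o1,rcond=None)[0]
    p,q=o1+s[0]*d1,o2+s[1]*d2; return (p+q)/2,np.linalg.norm(p-q)
E
```

```text
(no output)
```

View pics/sc_crop.png

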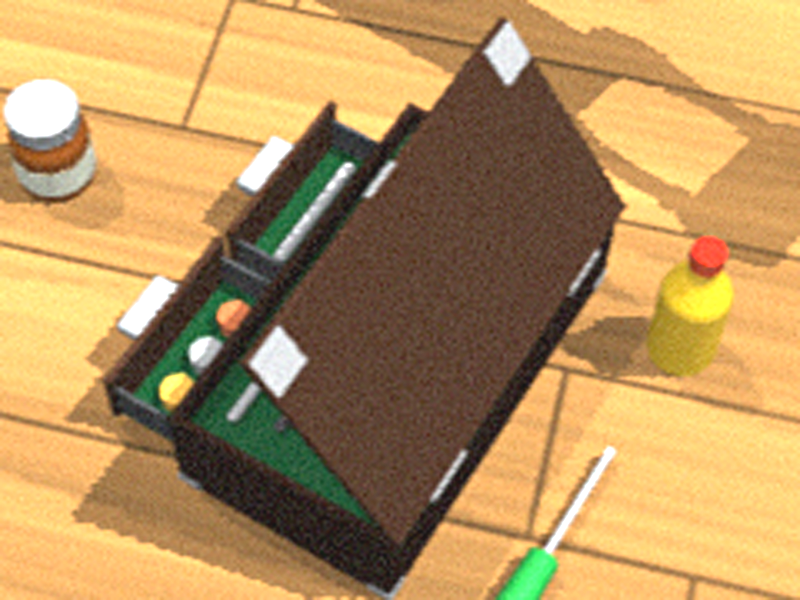

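View pics/si_crop.png

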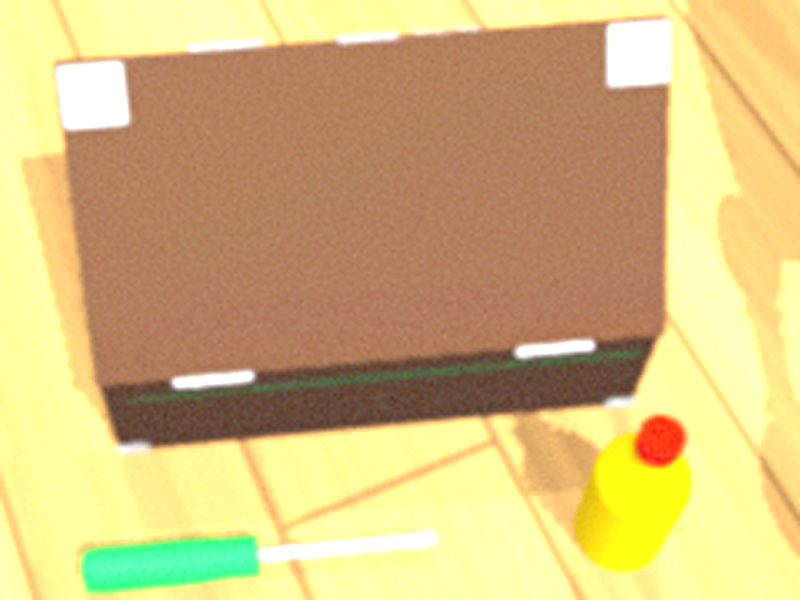

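The crops show the lid's free corners (scene crop (507,18) and (247,365); side crop (669,18) and (55,62)). They also show its hinge corners and the outer edges of the pulls: near (275,138)–(238,178), far (155,278)–(120,322).

```bash
python3 - <<'E'
from h import *
np.set_printoptions(precision=4,suppress=True)
A,B=load("scene0"),load("side0")
fa=lambda p:((p[0]+.5)*.3+149.5,(p[1]+.5)*.3+109.5)
fb=lambda p:((p[0]+.5)*.3+169.5,(p[1]+.5)*.3+149.5)
P={}
for n,a,b in [("freeN",(507,18),(669,18)),("freeF",(247,365),(55,62)),("hinN",(622,207),(662,335)),("hinF",(402,540),(103,385)),("oilcap",(709,252),(661,440))]:
    P[n],e=tri(A,fa(a),B,fb(b)); print(n,P[n],e)
for s in"NF": print(s,"len",np.linalg.norm(P["free"+s]-P["hin"+s]))
print("wid",np.linalg.norm(P["freeN"]-P["freeF"]),np.linalg.norm(P["hinN"]-P["hinF"]))
l=(P["freeN"]+P["freeF"]-P["hinN"]-P["hinF"])/2; print("lid ang",np.arcsin(l[2]/np.linalg.norm(l)))
yd=P["hinN"]-P["hinF"]+P["freeN"]-P["freeF"]; yaw=np.degrees(np.arctan2(yd[1],yd[0]))-90; print("chest yaw",yaw)
ex=np.array([np.cos(np.radians(yaw)),np.sin(np.radians(yaw))]); ey=np.array([-ex[1],ex[0]])
# outer hinge edge: 8mm along normal from hinge
th=np.arcsin(l[2]/np.linalg.norm(l)); hm=(P["hinN"]+P["hinF"])/2
n=np.r_[ex*np.sin(th),np.cos(th)]*.008; H=hm-n; print("hinge",H)
C=H[:2]-ex*.085; print("chest origin",C)
bz=[onz(A,fa(p),0) for p in [(182,480),(388,593)]]
for p in [(120,448),(632,403)]: bz.append(onz(B,fb(p),0))
for q in bz: print("base corner in chest",ex@(q[:2]-C),ey@(q[:2]-C))
for nme,ps in [("nearout",[(275,138),(238,178)]),("nearin",[(293,150),(255,193)]),("farout",[(155,278),(120,322)]),("farin",[(178,293),(140,335)])]:
    q=np.mean([onz(A,fa(p),.054) for p in ps],0); print(nme,q,"chest",ex@(q[:2]-C),ey@(q[:2]-C),[np.round(ex@(onz(A,fa(p),.054)[:2]-C),4) for p in ps])
for nm,p,z in[("jarlid",(43,108),.08),("oil",(709,250),.13)]:
    q=onz(A,fa(p),z);print(nm,q,"chest",ex@(q[:2]-C),ey@(q[:2]-C))
print("ex",ex)
E
```

```text
freeN [0.4119 0.0539 0.2299] 0.0037484106507155697
freeF [ 0.6942 -0.0347  0.2304] 0.00016847603663089
hinN [0.443  0.1512 0.0967] 0.0043294400802414085
hinF [0.7222 0.0652 0.101 ] 0.0026135392462305926
oilcap [0.4886 0.2133 0.1322] 0.004919396289397919
N len 0.16790205615964945
F len 0.16584793774589152
wid 0.2958077448991423 0.29215510040976045
lid ang 0.9057384218043215
chest yaw 72.73199985726146
hinge [0.5807 0.1022 0.0939]
chest origin [0.5555 0.021 ]
base corner in chest -0.0828328953754228 -0.14825030038247705
base corner in chest 0.08098924534583593 -0.1444667608951447
base corner in chest 0.08268515988448119 -0.15144928757134524
base corner in chest 0.08635006475974147 0.14774389381287545
nearout [ 0.4356 -0.1152  0.054 ] chest -0.16566306966588593 0.074055660989255 [np.float64(-0.1641), np.float64(-0.1672)]
nearin [ 0.4438 -0.0996  0.054 ] chest -0.1483134856611234 0.07080055177479437 [np.float64(-0.1471), np.float64(-0.1495)]
farout [ 0.572  -0.1608  0.054 ] chest -0.16872326270596008 -0.06974054646504253 [np.float64(-0.1688), np.float64(-0.1686)]
farin [ 0.579  -0.1429  0.054 ] chest -0.14959684362436626 -0.07114029694236976 [np.float64(-0.1482), np.float64(-0.151)]
jarlid [ 0.4499 -0.2693  0.08  ] chest -0.3086173811053164 0.01461857654087606
oil [0.483  0.2119 0.13  ] chest 0.1608083017136467 0.12584267253063053
ex [0.2968 0.9549]
```

```bash
cat >> h.py <<'E'
C=np.array([.5555,.0210]); yaw=72.7; ex=np.array([np.cos(np.radians(yaw)),np.sin(np.radians(yaw))]); ey=np.array([-ex[1],ex[0]])
def ch(x,y,z): return np.r_[C+x*ex+y*ey,z]
def to(p,yw=yaw,s=None):
    from bench import arm
    s=s or arm.get_state(); R=Rn.from_euler("xyz",s["orientation"],degrees=True); T=Rn.from_euler("xyz",[180,0,yw],degrees=True)
    return np.round(R.inv().apply(np.array(p)-s["tool_pos"]),4),np.round((R.inv()*T).as_rotvec(degrees=True),2)
E
python3 -c "
from h import *
print(to([.38,.05,.42])); print(ch(-.205,.0725,.1))"
```

```text
(array([-0.3219, -0.4166, -0.164 ]), array([-1.100e-01,  8.000e-02,  8.193e+01]))
[ 0.42531799 -0.15316629  0.1       ]
```

```bash
python3 -m pendant '{"linear":[[-0.032,-0.042,-0.033],[-0.064,-0.083,-0.066],[-0.097,-0.125,-0.099],[-0.129,-0.167,-0.132],[-0.161,-0.208,-0.164],[-0.193,-0.25,-0.164],[-0.225,-0.292,-0.164],[-0.257,-0.333,-0.164]],"rotation":[[0,0,8],[0,0,16],[0,0,24],[0,0,32],[0,0,40],[0,0,48],[0,0,56],[0,0,64]],"grip":[0,0,0,0,0,0,0,0]}'
python3 -c "
from h import *
print(to(ch(-.205,.0725,.42))); print(to(ch(-.205,.0725,.2)))"
```

```text
t: 0.9
tool_pos: [0.3443, 0.2122, 0.416]
orientation: [179.9, -0.0, 90.4]
wrist_force: [2.0, -1.1, 0.6]
gripper_width: 0.0002
finger_force: 0.0
(array([-0.3659,  0.0787, -0.004 ]), array([ 0.11, -0.05, 17.66]))
(array([-0.366 ,  0.0783,  0.216 ]), array([ 0.11, -0.05, 17.66]))
```

```bash
python3 -m pendant '{"linear":[[-0.045,0.01,0],[-0.09,0.02,0],[-0.136,0.029,0],[-0.182,0.039,0],[-0.228,0.049,0],[-0.274,0.059,0],[-0.32,0.069,0],[-0.366,0.079,0]],"rotation":[[0,0,6],[0,0,12],[0,0,17.7],[0,0,17.7],[0,0,17.7],[0,0,17.7],[0,0,17.7],[0,0,17.7]],"grip":[0,0,0,0,0,0,0,0]}'
python3 -c "
from h import *
print(to(ch(-.205,.0725,.062)))"
```

```text
t: 1.7
tool_pos: [0.427, -0.1532, 0.4148]
orientation: [-180.0, -0.0, 72.9]
wrist_force: [0.7, 0.6, 0.2]
gripper_width: -0.0001
finger_force: 0.0
(array([-0.0006, -0.0016,  0.3528]), array([-0.01, -0.02,  0.19]))
```

```bash
python3 -m pendant '{"linear":[[0,-0.001,0.045],[0,-0.001,0.09],[0,-0.001,0.135],[0,-0.001,0.18],[0,-0.001,0.225],[0,-0.001,0.265],[0,-0.001,0.295],[0,-0.001,0.295]],"rotation":[[0,0,0],[0,0,0],[0,0,0],[0,0,0],[0,0,0],[0,0,0],[0,0,0],[0,0,0]],"grip":[0,0,0,0,0,0,0,0]}'
python3 - <<'E'
from h import *
from bench import capture
import cv2
print(to(ch(-.205,.0725,.062)))
c=capture("scene"); a=c["pixels"][60:285,150:450,::-1]
cv2.imwrite("pics/s1.png",cv2.convertScaleAbs(cv2.resize(a,None,fx=2.66,fy=2.66),alpha=1.8,beta=20))
E
```

```text
t: 2.5
tool_pos: [0.4218, -0.1489, 0.1156]
orientation: [-179.3, -0.1, 72.9]
wrist_force: [0.1, -0.4, -0.1]
gripper_width: 0.0001
finger_force: 0.0
(array([-0.0031,  0.0052,  0.0536]), array([-0.66, -0.09,  0.23]))
```

View pics/s1.png

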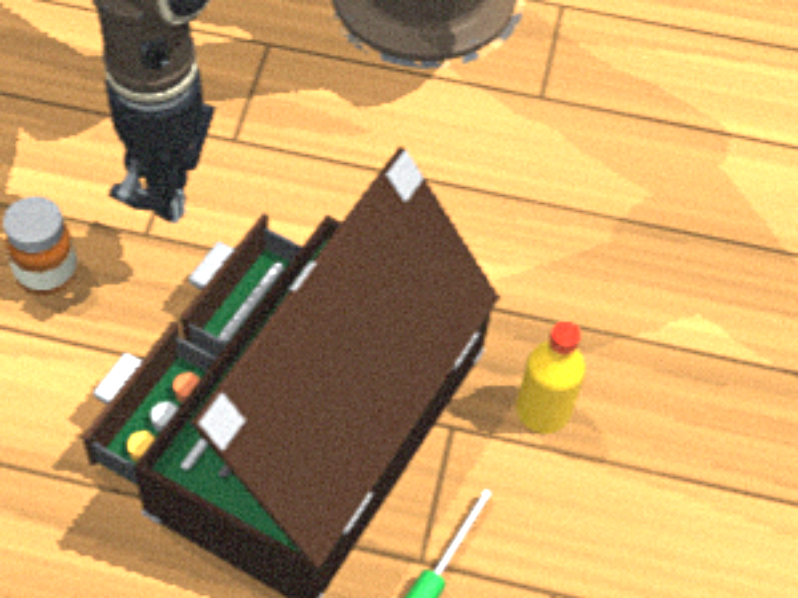

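The fingers, at (170,212), are in front of the near pull, at (211,265), and everything else is undisturbed. I'll go down and then push.

```bash
python3 -m pendant '{"linear":[[0,0.002,0.02],[0,0.003,0.04],[0,0.004,0.054],[0.006,0.004,0.054],[0.012,0.004,0.054],[0.018,0.004,0.054],[0.024,0.004,0.054],[0.028,0.004,0.054]],"rotation":[[0,0,0],[-0.5,0,0],[-0.5,0,0],[-0.5,0,0],[-0.5,0,0],[-0.5,0,0],[-0.5,0,0],[-0.5,0,0]],"grip":[0,0,0,0,0,0,0,0]}'
python3 -c "
from h import *
print(to(ch(-.118,.0725,.062)))"
```

```text
t: 3.35
tool_pos: [0.4397, -0.1256, 0.0674]
orientation: [179.3, 0.1, 73.0]
wrist_force: [-1.3, -2.3, 1.8]
gripper_width: 0.0001
finger_force: 1.3
(array([ 0.0564, -0.0053,  0.0053]), array([0.68, 0.06, 0.3 ]))
```

```bash
python3 -m pendant '{"linear":[[-0.004,-0.001,0.006],[0.002,-0.002,0.006],[0.009,-0.003,0.006],[0.016,-0.004,0.006],[0.023,-0.004,0.006],[0.030,-0.004,0.006],[0.037,-0.004,0.006],[0.043,-0.004,0.006]],"rotation":[[0,0,0],[0.4,0,0],[0.4,0,0],[0.4,0,0],[0.4,0,0],[0.4,0,0],[0.4,0,0],[0.4,0,0]],"grip":[0,0,0,0,0,0,0,0]}'
python3 -c "
from h import *
print(to(ch(-.118,.0725,.062)))"
```

```text
t: 4.15
tool_pos: [0.4476, -0.0825, 0.0602]
orientation: [179.9, 0.0, 73.0]
wrist_force: [0.7, -2.7, -0.9]
gripper_width: 0.0003
finger_force: 1.3
(array([ 0.0129, -0.0002, -0.0018]), array([0.13, 0.  , 0.25]))
```

```bash
python3 -m pendant '{"linear":[[0.003,0,0],[0.006,0,0],[0.008,0,0],[0.010,0,0],[0.012,0,0],[0.014,0,0],[0.014,0,0],[0.014,0,0]],"rotation":[[0,0,0],[0,0,0],[0,0,0],[0,0,0],[0,0,0],[0,0,0],[0,0,0],[0,0,0]],"grip":[0,0,0,0,0,0,0,0]}'
python3 -c "
from h import *
print(to(ch(-.118,.0725,.062)))"
```

```text
t: 4.95
tool_pos: [0.4515, -0.0699, 0.0602]
orientation: [179.9, 0.0, 72.9]
wrist_force: [1.5, -3.7, -0.2]
gripper_width: -0.0001
finger_force: 1.6
(array([-0.0003, -0.0002, -0.0018]), array([0.12, 0.  , 0.22]))
```

Force is still only the sliding level, so I'll keep creeping until it rises at the stop.

```bash
python3 -m pendant '{"linear":[[0.001,0,0],[0.002,0,0],[0.003,0,0],[0.004,0,0],[0.004,0,0]],"rotation":[[0,0,0],[0,0,0],[0,0,0],[0,0,0],[0,0,0]],"grip":[0,0,0,0,0]}'
python3 -c "
from h import *
print(to(ch(-.118,.0725,.062)))"
```

```text
t: 5.45
tool_pos: [0.4516, -0.0696, 0.0603]
orientation: [179.9, 0.4, 73.2]
wrist_force: [-3.7, -19.6, 2.0]
gripper_width: 0.0001
finger_force: 9.7
(array([-0.0007, -0.0003, -0.0017]), array([0.1 , 0.4 , 0.48]))
```

Near drawer is at its hard stop (20 N, no motion). I'll back off and shift over to the far one.

```bash
python3 -m pendant '{"linear":[[-0.01,0,0],[-0.045,0,0],[-0.09,0,0],[-0.09,0.045,0],[-0.09,0.09,0],[-0.09,0.13,0],[-0.09,0.143,0],[-0.09,0.143,0]],"rotation":[[0,0,0],[0,0,0],[0,0,0],[0,0,0],[0,0,0],[0,0,0],[0,0,0],[0,0,0]],"grip":[0,0,0,0,0,0,0,0]}'
python3 -c "
from h import *
print(to(ch(-.18,-.071,.062)),to(ch(-.118,-.071,.062)))"
```

```text
t: 6.25
tool_pos: [0.5643, -0.1939, 0.0602]
orientation: [179.9, -0.1, 72.9]
wrist_force: [-0.1, -0.3, 0.6]
gripper_width: -0.0001
finger_force: 0.0
(array([ 0.0226, -0.0012, -0.0018]), array([ 0.12, -0.08,  0.2 ])) (array([ 0.0846, -0.001 , -0.0017]), array([ 0.12, -0.08,  0.2 ]))
```

```bash
python3 -m pendant '{"linear":[[0.012,0,0],[0.018,0,0],[0.023,0,0],[0.028,0,0],[0.034,0,0],[0.041,0,0],[0.048,0,0],[0.055,0,0]],"rotation":[[0,0,0],[0,0,0],[0,0,0],[0,0,0],[0,0,0],[0,0,0],[0,0,0],[0,0,0]],"grip":[0,0,0,0,0,0,0,0]}'
python3 -c "
from h import *
print(to(ch(-.118,-.071,.062)))"
```

```text
t: 7.05
tool_pos: [0.5789, -0.1408, 0.0603]
orientation: [179.9, 0.0, 72.9]
wrist_force: [-2.1, -2.4, -1.0]
gripper_width: 0.0003
finger_force: 1.4
(array([ 0.0295,  0.0006, -0.0017]), array([0.09, 0.  , 0.23]))
```

```bash
python3 -m pendant '{"linear":[[0.006,0,0],[0.011,0,0],[0.015,0,0],[0.019,0,0],[0.022,0,0],[0.025,0,0],[0.027,0,0],[0.029,0,0]],"rotation":[[0,0,0],[0,0,0],[0,0,0],[0,0,0],[0,0,0],[0,0,0],[0,0,0],[0,0,0]],"grip":[0,0,0,0,0,0,0,0]}'
python3 -m pendant '{"linear":[[0.001,0,0],[0.002,0,0],[0.003,0,0],[0.004,0,0],[0.004,0,0]],"rotation":[[0,0,0],[0,0,0],[0,0,0],[0,0,0],[0,0,0]],"grip":[0,0,0,0,0]}'
python3 -c "
from h import *
print(to(ch(-.118,-.071,.062)))"
```

```text
t: 7.85
tool_pos: [0.5875, -0.1136, 0.0603]
orientation: [179.9, 0.0, 72.9]
wrist_force: [-1.6, -2.3, -2.3]
gripper_width: -0.0001
finger_force: 1.3
t: 8.35
tool_pos: [0.5878, -0.1128, 0.0604]
orientation: [179.9, 0.3, 73.0]
wrist_force: [-4.3, -9.4, -0.6]
gripper_width: -0.0004
finger_force: 5.9
(array([ 0.0001,  0.0004, -0.0016]), array([0.1 , 0.29, 0.33]))
```

```bash
python3 -m pendant '{"linear":[[0.001,0,0],[0.002,0,0],[0.002,0,0]],"rotation":[[0,0,0],[0,0,0],[0,0,0]],"grip":[0,0,0]}'
python3 -m pendant '{"linear":[[-0.01,0,0],[-0.045,0,0],[-0.09,0,0],[-0.1,0,-0.045],[-0.1,0,-0.09],[-0.1,0,-0.135],[-0.1,0,-0.18],[-0.1,0,-0.225]],"rotation":[[0,0,0],[0,0,0],[0,0,0],[0,0,0],[0,0,0],[0,0,0],[0,0,0],[0,0,0]],"grip":[0,0,0,0,0,0,0,0]}'
python3 - <<'E'
from h import *
from bench import capture
import cv2,pickle
np.set_printoptions(precision=4,suppress=True)
L=.906
H=ch(.085,0,.09)
def pushpt(th,d=.145): return H+d*np.r_[-ex*np.cos(th),np.sin(th)]+.008*np.r_[ex*np.sin(th),np.cos(th)]
for th in (.906,.6,.3,0): p=pushpt(th);print(th,p,"chest x",(p[:2]-C)@ex)
c=capture("scene"); pickle.dump(c,open("s2.pkl","wb")); a=c["pixels"][60:285,120:420,::-1]
cv2.imwrite("pics/s2.png",cv2.convertScaleAbs(cv2.resize(a,None,fx=2.66,fy=2.66),alpha=1.8,beta=20))
E
```

```text
t: 8.65
tool_pos: [0.5879, -0.1127, 0.0605]
orientation: [179.9, 0.5, 73.1]
wrist_force: [-6.1, -16.1, -0.3]
gripper_width: 0.0003
finger_force: 8.6
t: 9.45
tool_pos: [0.5603, -0.2028, 0.2882]
orientation: [179.7, -0.1, 72.9]
wrist_force: [0.4, -0.2, -0.8]
gripper_width: 0.0
finger_force: 0.0
0.906 [0.556  0.0228 0.2091] chest x 0.001846006898057376
0.6 [ 0.5465 -0.0078  0.1785] chest x -0.03015652437474307
0.3 [ 0.5403 -0.0278  0.1405] chest x -0.05115962926992211
0 [ 0.5377 -0.0363  0.098 ] chest x -0.05999999999999999
```

View pics/s2.png

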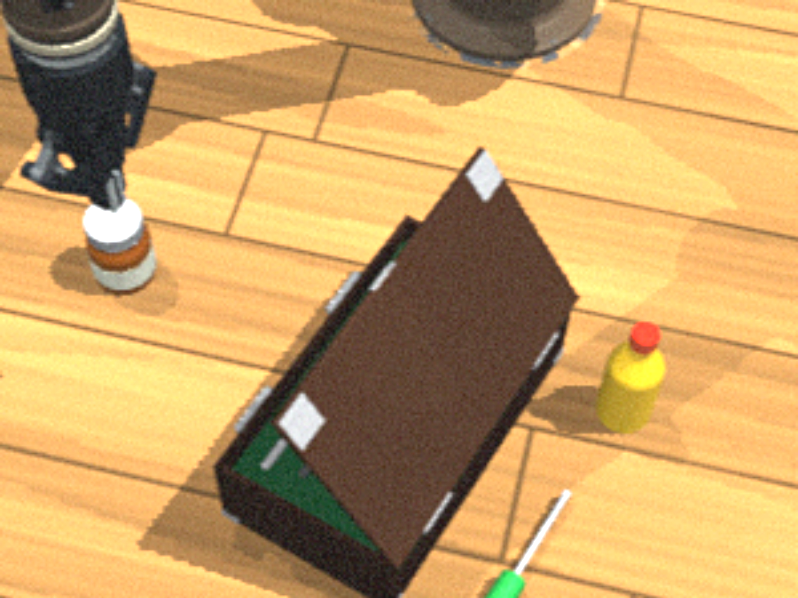

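Both drawers are flush with the front, with their pulls at (343,290) and (253,408); lid, jar, oil and screwdriver have not moved. Next I'll go over the top to behind the lid's outer face.

```bash
python3 -m pendant '{"linear":[[0.0,0,-0.045],[0.0,0,-0.09],[0.02,-0.01,-0.13],[0.06,-0.025,-0.13],[0.105,-0.04,-0.13],[0.15,-0.055,-0.13],[0.195,-0.07,-0.13],[0.24,-0.071,-0.13]],"rotation":[[0,0,0],[0,0,0],[0,0,0],[0,0,0],[0,0,0],[0,0,0],[0,0,0],[0,0,0]],"grip":[0,0,0,0,0,0,0,0]}'
python3 -c "
from h import *
print(to(ch(.055,0,.29)),to(ch(.043,0,.26)))"
```

```text
t: 10.3
tool_pos: [0.5613, 0.0499, 0.4164]
orientation: [179.8, -0.2, 73.0]
wrist_force: [1.3, -0.1, -0.0]
gripper_width: -0.0002
finger_force: 0.0
(array([0.0253, 0.0028, 0.1265]), array([ 0.22, -0.17,  0.27])) (array([0.0132, 0.0026, 0.1565]), array([ 0.22, -0.17,  0.27]))
```

```bash
python3 -m pendant '{"linear":[[0.018,0,0.02],[0.026,0.003,0.06],[0.026,0.003,0.1],[0.026,0.003,0.12],[0.02,0.003,0.14],[0.013,0.003,0.155],[0.013,0.003,0.155]],"rotation":[[0,0,0],[0,0,0],[0,0,0],[0,0,0],[0,0,0],[0,0,0],[0,0,0]],"grip":[0,0,0,0,0,0,0]}'
python3 -c "
from h import *
print(to(ch(.0128,0,.2341)))"
```

```text
t: 11.0
tool_pos: [0.5672, 0.0582, 0.2579]
orientation: [-179.9, 0.0, 72.9]
wrist_force: [-0.1, -0.6, 0.1]
gripper_width: -0.0003
finger_force: 0.0
(array([-0.0261, -0.0002,  0.0238]), array([-0.14,  0.04,  0.19]))
```

```bash
cat >> h.py <<'E'
def lidtcp(th,d=.145):
    return ch(.085-d*np.cos(th)+.008*np.sin(th)+.011,0,.09+d*np.sin(th)+.008*np.cos(th)+.025)
def arc(ths):
    for t in ths: print(round(t,3),to(lidtcp(t))[0])
E
python3 -m pendant '{"linear":[[-0.006,0,0.006],[-0.012,0,0.012],[-0.018,0,0.017],[-0.022,0,0.021],[-0.025,0,0.024],[-0.029,0,0.027]],"rotation":[[0,0,0],[0,0,0],[0,0,0],[0,0,0],[0,0,0],[0,0,0]],"grip":[0,0,0,0,0,0]}'
python3 -c "
from h import *
arc(np.arange(.9,.55,-.04))"
```

```text
t: 11.6
tool_pos: [0.5603, 0.0304, 0.2332]
orientation: [179.9, -0.0, 72.9]
wrist_force: [0.7, 0.4, -0.4]
gripper_width: -0.0005
finger_force: 0.0
0.9 [ 0.0017 -0.0018 -0.0004]
0.86 [-0.003  -0.0018  0.0031]
0.82 [-0.0075 -0.0019  0.0067]
0.78 [-0.0119 -0.0019  0.0105]
0.74 [-0.0161 -0.0019  0.0145]
0.7 [-0.0202 -0.0019  0.0187]
0.66 [-0.0241 -0.002   0.023 ]
0.62 [-0.0278 -0.002   0.0274]
0.58 [-0.0313 -0.002   0.032 ]
```

```bash
python3 -m pendant '{"linear":[[-0.003,-0.001,0.003],[-0.0075,-0.002,0.0067],[-0.012,-0.002,0.0105],[-0.016,-0.002,0.0145]],"rotation":[[0,0,0],[0,0,0],[0,0,0],[0,0,0]],"grip":[0,0,0,0]}'
python3 -c "
from h import *
arc(np.arange(.74,.4,-.035))"
```

```text
t: 12.0
tool_pos: [0.5545, 0.0157, 0.2192]
orientation: [179.8, -0.0, 72.9]
wrist_force: [2.5, 0.3, 2.3]
gripper_width: 0.0002
finger_force: 1.6
0.74 [-0.0003 -0.0006  0.0005]
0.705 [-0.0038 -0.0006  0.0042]
0.67 [-0.0073 -0.0007  0.0079]
0.635 [-0.0106 -0.0007  0.0118]
0.6 [-0.0138 -0.0007  0.0157]
0.565 [-0.0168 -0.0007  0.0198]
0.53 [-0.0197 -0.0008  0.024 ]
0.495 [-0.0224 -0.0008  0.0283]
0.46 [-0.025  -0.0008  0.0327]
0.425 [-0.0274 -0.0009  0.0371]
```

Contact is made at about 3 N, so I'll follow the arc.

```bash
python3 -m pendant '{"linear":[[-0.004,0,0.004],[-0.007,0,0.008],[-0.0105,0,0.012],[-0.014,0,0.016],[-0.017,0,0.02],[-0.02,0,0.024],[-0.0225,0,0.0285],[-0.025,0,0.033]],"rotation":[[0,0,0],[0,0,0],[0,0,0],[0,0,0],[0,0,0],[0,0,0],[0,0,0],[0,0,0]],"grip":[0,0,0,0,0,0,0,0]}'
python3 - <<'E'
from h import *
from bench import capture
import cv2
arc(np.arange(.46,-.01,-.035))
a=capture("scene")["pixels"][60:285,120:420,::-1]
cv2.imwrite("pics/s3.png",cv2.convertScaleAbs(cv2.resize(a,None,fx=2.66,fy=2.66),alpha=1.8,beta=20))
E
```

```text
t: 12.8
tool_pos: [0.546, -0.0084, 0.1853]
orientation: [179.9, 0.0, 72.9]
wrist_force: [-0.1, -0.2, 3.2]
gripper_width: 0.0003
finger_force: 1.4
0.46 [ 0.0005  0.0003 -0.0013]
0.425 [-0.0019  0.0003  0.0032]
0.39 [-0.0042  0.0003  0.0077]
0.355 [-0.0063  0.0003  0.0124]
0.32 [-0.0083  0.0003  0.0171]
0.285 [-0.01    0.0003  0.0218]
0.25 [-0.0116  0.0002  0.0267]
0.215 [-0.0131  0.0002  0.0315]
0.18 [-0.0143  0.0002  0.0365]
0.145 [-0.0154  0.0002  0.0414]
0.11 [-0.0163  0.0002  0.0464]
0.075 [-0.0171  0.0002  0.0514]
0.04 [-0.0177  0.0002  0.0565]
0.005 [-0.0181  0.0002  0.0616]
```

View pics/s3.png

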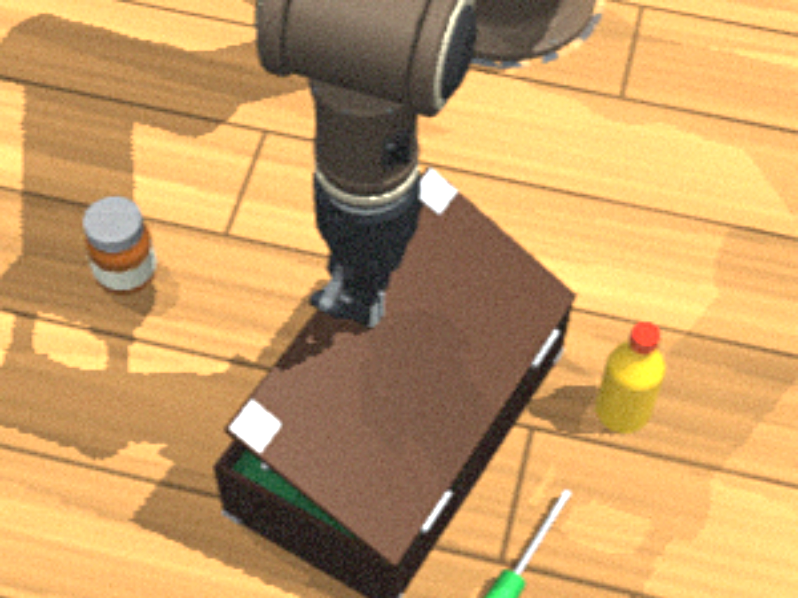

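The lid is about half down with the fingertips on it near (370,315), and the bystanders haven't moved. I'll continue down the arc.

```bash
python3 -m pendant '{"linear":[[-0.002,0,0.004],[-0.004,0,0.008],[-0.0063,0,0.0124],[-0.0083,0,0.017],[-0.01,0,0.022],[-0.0116,0,0.0267],[-0.013,0,0.0315],[-0.0143,0,0.0365]],"rotation":[[0,0,0],[0,0,0],[0,0,0],[0,0,0],[0,0,0],[0,0,0],[0,0,0],[0,0,0]],"grip":[0,0,0,0,0,0,0,0]}'
python3 -c "
from h import *
arc(np.arange(.18,-.01,-.03))"
```

```text
t: 13.65
tool_pos: [0.542, -0.0217, 0.1486]
orientation: [179.9, 0.0, 72.9]
wrist_force: [-1.6, 0.2, 2.7]
gripper_width: 0.0002
finger_force: 1.2
0.18 [-0.0005  0.0002 -0.0002]
0.15 [-0.0014  0.0002  0.0041]
0.12 [-0.0023  0.0002  0.0083]
0.09 [-0.0029  0.0002  0.0126]
0.06 [-0.0035  0.0002  0.017 ]
0.03 [-0.0039  0.0002  0.0213]
0.0 [-0.0043  0.0002  0.0256]
```

```bash
python3 -m pendant '{"linear":[[-0.0014,0,0.004],[-0.0023,0,0.008],[-0.0029,0,0.012],[-0.0035,0,0.015],[-0.0038,0,0.018],[-0.004,0,0.0205],[-0.0042,0,0.0225],[-0.0042,0,0.0245]],"rotation":[[0,0,0],[0,0,0],[0,0,0],[0,0,0],[0,0,0],[0,0,0],[0,0,0],[0,0,0]],"grip":[0,0,0,0,0,0,0,0]}'
python3 -m pendant '{"linear":[[0,0,0.001],[0,0,0.002],[0,0,0.003],[0,0,0.003]],"rotation":[[0,0,0],[0,0,0],[0,0,0],[0,0,0]],"grip":[0,0,0,0]}'
```

```text
t: 14.45
tool_pos: [0.5411, -0.0258, 0.1247]
orientation: [179.9, 0.0, 72.9]
wrist_force: [-1.2, 1.6, 2.7]
gripper_width: 0.0001
finger_force: 1.1
t: 14.85
tool_pos: [0.5411, -0.0258, 0.123]
orientation: [179.9, 0.0, 72.9]
wrist_force: [-4.3, 0.7, 8.9]
gripper_width: 0.0001
finger_force: 4.6
```

```bash
python3 -m pendant '{"linear":[[0,0,0.001],[0,0,0.002],[0,0,0.003],[0,0,0.003]],"rotation":[[0,0,0],[0,0,0],[0,0,0],[0,0,0]],"grip":[0,0,0,0]}'
python3 -m pendant '{"linear":[[0,0,-0.004],[0,0,-0.012],[0,0,-0.04],[0,0,-0.085],[0,0,-0.13],[-0.04,0,-0.15],[-0.085,0,-0.15],[-0.13,0,-0.15]],"rotation":[[0,0,0],[0,0,0],[0,0,0],[0,0,0],[0,0,0],[0,0,0],[0,0,0],[0,0,0]],"grip":[0,0,0,0,0,0,0,0]}'
python3 - <<'E'
from bench import capture
import cv2
for n,s in(("scene",(slice(60,285),slice(120,420))),("side",(slice(100,360),slice(150,500)))):
    a=capture(n)["pixels"][s][:,:,::-1]
    cv2.imwrite(f"pics/end_{n}.png",cv2.convertScaleAbs(cv2.resize(a,None,fx=2.2,fy=2.2),alpha=1.6,beta=15))
E
```

```text
t: 15.25
tool_pos: [0.5413, -0.0258, 0.1228]
orientation: [180.0, 0.0, 73.0]
wrist_force: [-10.5, 1.6, 25.6]
gripper_width: 0.0002
finger_force: 12.7
t: 16.05
tool_pos: [0.5031, -0.1512, 0.2702]
orientation: [179.7, 0.0, 73.0]
wrist_force: [0.2, 0.2, -0.9]
gripper_width: -0.0
finger_force: 0.0
```

View pics/end_scene.png

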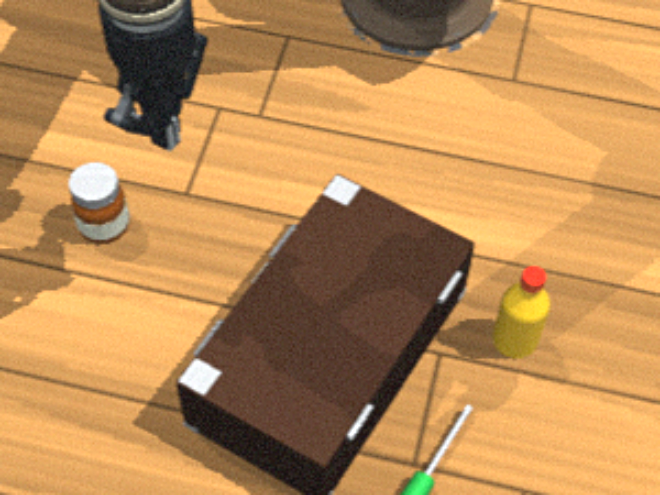

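View pics/end_side.png

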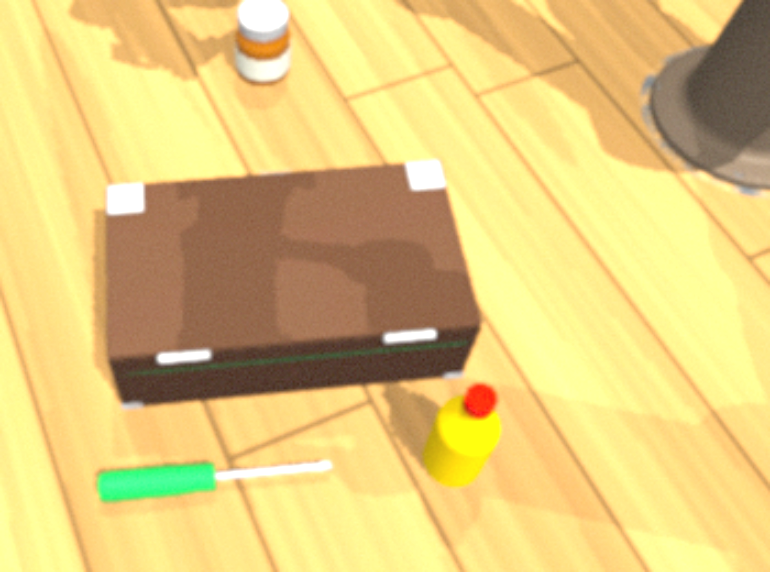

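Both views show the lid flat, with its corner plates at scene (341,190) and (200,376), and both drawers flush. The jar, oil and screwdriver are where they were, and the arm is clear.

```bash
python3 -c "
from bench import arm
print(arm.sign_off())"
```

```text
the job is handed in; nothing more can be done
None
```

I pushed both drawers home to their stops, then pressed the lid down flat at its stop; the oil bottle, jar and screwdriver look unmoved in the final pictures, and I handed the job in after about 16 s of robot time.

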